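Back the tape feed wheel off by one notch

TASK

The feed wheel of the bench tape feeder has been advanced one notch too far. Working gently with a fingertip, push the pawl's thumb tab over until the pawl stands lifted against its stop, push the wheel backward by exactly one notch at its top spoke (top of the wheel moving towards the pawl's pivot), then tip the pawl down again so that it drops fully into the notch. Leave the loose things around the feeder where they are.

Things in the scene. Friction and masses are not known exactly. Their poses are not given: they have to be found in the camera images.
- feeder: Tape feeder fixed to the worktop: steel base plate 135 x 170 x 10 mm, two grey cheeks, a steel ratchet wheel with a pawl above it and a four-spoked hub nearest the robot. Origin on the worktop under the ratchet wheel; x along the axle, away from the robot; y left, towards the pawl's pivot; z up ("feeder" axes below). Highest fixed part: grey pawl bracket, x 12 to 20, y 43 to 77 mm, top z=126 mm.
- hub (a point): Centre of the spoked hub (radius 14 mm, 22 mm long) on the axle: feeder x=-65, y=0, z=65 mm. The ratchet wheel is on the same axle at feeder x -16 to -4 mm: radius 37 mm in the notches, 48 mm at the tooth tips.
- spoke_tip (a point): Outer end of the top spoke, 61 mm from the axle, feeder x=-65 mm. Spokes are round bars 8 mm thick, four at 90 degrees. At wheel 0 this spoke leans 22.5 degrees from upright towards feeder -y; one notch back it leans 22.5 degrees towards +y.
- wheel (a joint): Turn of the wheel, rad; 0 is the middle of the starting notch, positive is backward (top of the wheel moves to feeder +y). 8 teeth: one notch back is +0.785. The pawl's nose has about +-0.12 rad of play in a notch. With the pawl down the wheel cannot turn backward out of its notch; with it up, about 1 N at a spoke turns it and it stays where it is left.
- pawl_pivot (a point): Pawl's pivot axis, along feeder x, at y=56, z=113 mm; this point at feeder x=-10 mm, in the plane of the pawl's arm. The pivot carries the pawl's sleeve (radius 7.5 mm, feeder x -66 to 0), the thumb tab at its near end (x -73 to -51 mm) and the arm at x -15 to -5 mm.
- pawl (a joint): Swing of the pawl, rad: 0 is fully down in a notch, 1.66 is lifted and back against its stop. A light free-swinging steel part (66 g): left below about 0.95 rad it falls down onto the wheel, beyond about 1.3 it falls back and stays up at the stop.
- tab_top (a point): Middle of the thumb tab's rounded upper end, 43 mm from the pivot. The tab is a flat finger piece, 22 mm wide along the axle, 6 mm thick, with a 10 mm thick bead at this end. With the pawl down it stands up from the sleeve, leaning 22 degrees to feeder -y; pushing it to feeder +y lifts the pawl. With the pawl lifted it points to +y, 17 degrees above level.
- nose_end (a point): End of the pawl's arm (10 mm wide, 9 mm thick), 60 mm from the pivot. When the pawl is down the arm lies level towards feeder -y with this end over the ratchet wheel; when lifted the arm stands upright, leaning 5 degrees to +y, this end 60 mm above the pivot. Pushing the upright arm near this end to feeder -y tips the pawl down.
- solder_reel: Loose grey reel, 53 mm diameter, 24 mm high, standing flat; origin under its centre. Leave it alone.
- tip_tin: Loose round grey tin, 31 mm diameter, 14 mm high; origin under its centre. Leave it alone.
- heat_sink: Loose finned aluminium heat sink 30 x 35 x 18 mm; origin under its centre. Leave it alone.
Not all that is in view belongs to the job. Of the things shaped like the feeder, the steel one is meant.

How it is judged:
On the way, in this order (a step that is already met when the one before it is completed fails the run):
1. the pawl is lifted and rests back against its stop, the wheel still in its notch (value of joint pawl above 1.45 rad and value of joint wheel between -0.35 and 0.25 rad), for 0.2 s.
2. with the pawl still up, the wheel has been pushed back one notch (value of joint pawl above 1.3 rad and value of joint wheel between 0.58 and 0.97 rad), for 0.2 s.
At the end, for the whole second after the job is handed in: The pawl is fully down (within 0.06 rad) in the next notch, the wheel standing still one notch back from where it was (0.58 to 0.97 rad) (value of joint pawl below 0.06 rad and value of joint wheel between 0.58 and 0.97 rad and velocity of joint wheel between -0.05 and 0.05 rad/s); the robot touches nothing.
It fails at once if the wheel is turned back nearly two notches or more (value of joint wheel above 1.4 rad).
It fails at once if the wheel is fed forward half a notch or more (value of joint wheel below -0.4 rad).
It fails at once if the feeder is pressed harder than 25 N (contact force between the fingers and feeder above 25 N).
It fails at once if a loose bystander is lifted, carried or shifted by more than 15 mm (distance of any of solder_reel, tip_tin, heat_sink from where it was at the start of the episode above 0.015 m).
It also fails if it takes over 58 s, if anything falls off the work surface, if the arm or the gripper's body presses on something with over 40 N, if the wrist force passes 120 N, or if a joint passes its speed limit or range.

ROBOT

A 6-joint arm with a two-finger parallel gripper is mounted at the origin on a cart in front of the work surface, level with it; the furniture and walls round the work are solid. World frame = base frame: x ahead of the robot, y to its left, z up, the work surface at z = 0. Lengths are in m, angles in rad, forces in N, time in s.
With the tool pointing down it reaches from about 0.25 to 0.8 m from the base axis. Payload 8.5 kg.
Tool frame: the origin (TCP) lies on the mounting face of the last link; the fingertips stand 173 mm ahead of it and the grasp point (between the pads) lies 155 mm ahead of it; z points along the fingers, y is the line along which they close (so a half turn about z gives the same grasp; the last joint's range is limited). The gripper opens to 85 mm and grips with 20 to 120 N. Pads are 22 mm wide; open, the fingers measure 114 mm over their backs; the gripper's body (76 mm by 85 mm) begins 54 mm behind the grasp point. The pads swing forward as they close: fully open they stand 13 mm farther back than shut.
Start: joints at [1.341, 0.238, -0.013, 1.319, 0, 1.571], TCP at [0.12, 0.511, 0.405] pointing down, gripper open.
Joint ranges: [-2.66, 2.66], [-1.03, 1.9], [-1.14, 1.46], [-1.82, 2.27], [-1.45, 1.34], [-3.14, 3.14]. Speed limits (rad/s): [2.22, 2.22, 2.79, 3.14, 3.14, 3.14].

INTERFACE

Orientations are given as a rotation vector (axis times angle).
In Python, from workcell import r gives the robot as it stands. The module is installed in compiled form; this text tells all that it offers.
- The arm moves only by the tool jog_arm, never from a script. Its argument "moves" is a list of rows, each a list of 5 numbers: the shift along the tool's x, y, z each as a share of 120 mm, from -1 to 1, then the turn about the tool's z as a share of 45 degrees, from -1 to 1, then the closure, from 0 (fully open) to 1 (shut). In form: [[dx, dy, dz, yaw, fingers], ...]. A call has exactly 5 rows; each row shifts and turns the commanded pose from where the row before left it, along the tool's axes as they then stand; what a row does not reach is not made up. A row lasts 1/12 s, in which the tool goes at most 41.7 mm and 7.16 degrees, less where a joint would pass 70% of its speed; a pose out of reach is approached as far as the arm can. A call with a number of a shift or a turn outside -1 to 1 is refused whole. A call with a gripper value outside its range is refused whole. The fingers move at their own pace and stop on an object; "newtons" is the grip in N (left out, the last holds). Time passes only in rows, so rows that do not move let the fingers close, or fill a call up. It gives the time, the measured TCP pose, the force, the opening and the grip force at its end, in the units of the state.
- r.state(): the state, without advancing time (a new reading comes with each control period).
- r.read_camera(name): name is "scene" or "side" or "wrist"; returns the picture (480x640x3 uint8, red, green, blue); there is no depth.
- r.camera_info(name): a dict with "camera_matrix" (3x3 intrinsics, pixels), "k1" (the pictures are not rectified: a ray, as slopes to the right and down, at radius r is drawn at 1 + k1 r^2 times it, then the intrinsics apply), "R" (3x3) and "t" (3): a world point X has camera coordinates R X + t; the wrist camera has in their place "hand_eye" (4x4, takes a point from camera to tool coordinates, whose origin is the TCP and whose axes are the flange's). Camera axes: x right, y down, z forward; pixel columns grow to the right and rows downward; lengths in m; the calibration is good to about 2 mm. A picture is of the moment at which its call begins: read the wrist's pose just before it. camera_info takes no time and is no camera call.
- r.hand_in(): hands the job in; it is judged then, once.
Trained networks look in the newest picture that a camera, given by its name, has taken for a name from the list of things; names that differ only in an ending like _2 or _b are one class to them, and where a whole thing is asked for, a point or a joint stands for the part that bears it (a point fixed in the world has none). Each returns a list of dicts, best first, with "confidence" (0 to 1); they miss things now and then, are a little off and sometimes report something else, mostly with a low value. They report only what shows in the picture. A call takes as long as a camera call. They do not tell look-alikes from the thing itself.
- r.search_frame(camera, target): "position" ([x, y, z] in m, in world coordinates, good to about 4 mm: the middle of the surface that is visible of it).
- r.outline_of(camera, target): "region" (480x640 bool, what is visible of it).
- r.place_of(camera, target): "position" ([x, y, z] in m, in world coordinates, good to about 4 mm: a listed point, or the origin of a listed thing).
The state is a dict: "clock": time; "joint_positions": joint angles; "dq": joint speeds; "effort": joint torques, N m; "tcp_pos": TCP position; "eef_rot": TCP orientation; "force": force on the tool from outside, world axes, zero at the start; "moment": the same for the moment, N m; "width": opening from 0.0 (shut) to 1.0 (fully open); "grasp_force": force on a finger pad.
Only numpy, scipy, OpenCV 4.12 (cv2) and the standard library are available. Lean on these libraries where they do the work, as an engineer would, in place of code of your own. Each camera call takes 0.05 s, during which the arm holds its last target. There are 200 camera calls.

## Working session

There is one attempt and no reset: what is moved stays moved. The work goes in short steps, Python scripts to look and compute and a tool call to move; the robot and the scene stay as the last step left them, time stands still between calls to the robot, and variables do not carry over. Pictures are saved under pics/ and viewed, at most 10 in all, crops included, and the job is handed in when it is done.

Besides the shell and the picture viewer there is one more tool, called after "Emit:" as name(argument=value, ...) on one line, values as JSON. jog_arm: Moves the arm, as the interface text tells. Its arguments: {"type":"object","properties":{"moves":{"type":"array","items":{"type":"array","items":{"type":"number","minimum":-1,"maximum":1}}},"newtons":{"type":"number"}},"required":["moves"]}

```bash
mkdir -p pics; python3 - <<'E'
from workcell import r
import cv2,numpy as np
s=r.state();print({k:np.round(v,3).tolist() for k,v in s.items()})
for c in("scene","side"):
    cv2.imwrite(f"pics/{c}0.png",r.read_camera(c)[:,:,::-1])
    for n in("feeder","hub","spoke_tip","pawl_pivot","tab_top","nose_end","solder_reel","tip_tin","heat_sink"):
        print(c,n,[(np.round(d["position"],4).tolist(),round(d["confidence"],2)) for d in r.place_of(c,n)])
    i=r.camera_info(c);print(i)
E
```

```text
{'clock': 0.0, 'joint_positions': [1.341, 0.239, -0.014, 1.319, -0.0, 1.571], 'dq': [-0.001, -0.0, -0.0, -0.0, 0.0, -0.0], 'effort': [-0.001, -53.879, 34.645, 0.018, -0.0, -0.0], 'tcp_pos': [0.12, 0.511, 0.404], 'eef_rot': [-0.36, -3.121, 0.002], 'force': [-0.672, -0.088, -0.673], 'moment': [-0.095, 0.041, 0.044], 'grasp_force': 0.0, 'width': 1.006}
scene feeder [([0.5539, 0.601, 0.0055], 0.88), ([0.5152, 0.2142, 0.0051], 0.73)]
scene hub [([0.4919, 0.6274, 0.0722], 0.92), ([0.4532, 0.2332, 0.0676], 0.77)]
scene spoke_tip [([0.4825, 0.6077, 0.1256], 0.85), ([0.4418, 0.2048, 0.1239], 0.8)]
scene pawl_pivot [([0.5692, 0.6565, 0.1178], 0.85), ([0.346, 0.4498, 0.0024], 0.58)]
scene tab_top [([0.5109, 0.6614, 0.1588], 0.78)]
scene nose_end [([0.5416, 0.6031, 0.117], 0.71)]
scene solder_reel [([0.3483, 0.4484, 0.0002], 0.88)]
scene tip_tin [([0.3726, 0.2941, -0.0011], 0.67)]
scene heat_sink [([0.5064, 0.4243, 0.0023], 0.62)]
{'camera_matrix': array([[507.96420632,   0.        , 313.02051083],
       [  0.        , 507.96420632, 242.48456009],
       [  0.        ,   0.        ,   1.       
[... 545 characters left out ...]
658, 0.2694, 0.1559], 0.79), ([0.5152, 0.6653, 0.1577], 0.66)]
side nose_end [([0.5022, 0.2075, 0.1167], 0.56)]
side solder_reel [([0.3516, 0.4514, -0.0036], 0.63), ([0.5268, 0.2707, 0.1109], 0.3)]
side tip_tin [([0.3696, 0.2978, 0.0049], 0.46)]
side heat_sink [([0.5039, 0.4261, 0.0035], 0.51)]
{'camera_matrix': array([[467.33480315,   0.        , 326.1427709 ],
       [  0.        , 467.33480315, 237.2014734 ],
       [  0.        ,   0.        ,   1.        ]]), 'k1': 0.007125147338735906, 'R': array([[-0.99955503, -0.02009098, -0.0220474 ],
       [ 0.01297304,  0.37276047, -0.92783691],
       [ 0.02685955, -0.92771008, -0.37233396]]), 't': array([ 0.4884369 , -0.0156983 ,  1.22006339])}
```

View pics/scene0.png

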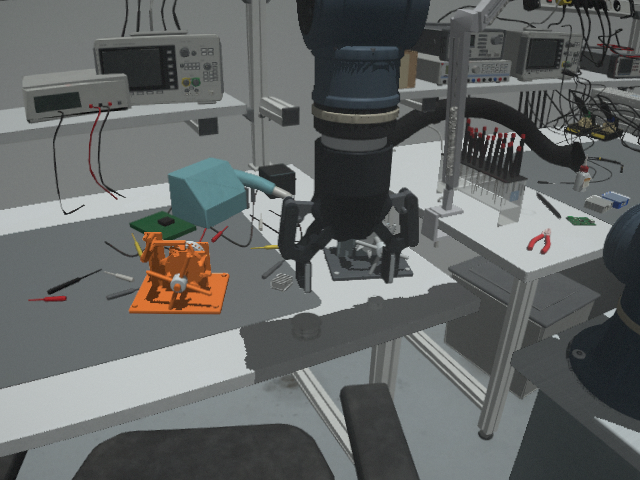

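View pics/side0.png

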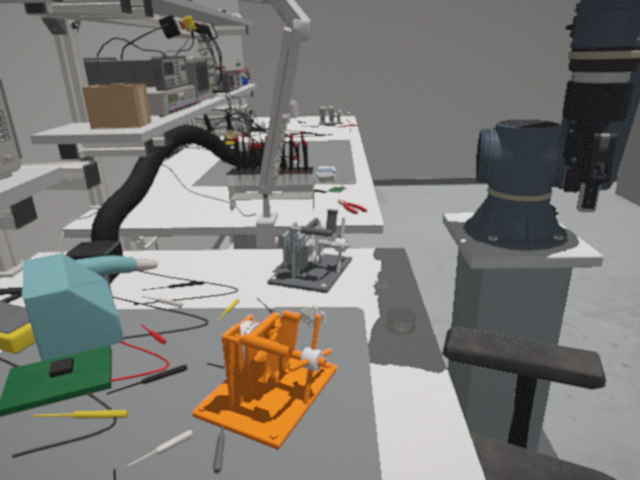

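The orange feeder (scene 180,275; side 270,370) is a decoy. The steel-grey one (scene 365,260, behind the gripper; side 310,265) fits the description. I'll confirm it with an enlarged side crop, check where the lamp post stands, and work out the pose.

```bash
cat > h.py <<'E'
from workcell import r
import cv2,numpy as np
from scipy.spatial.transform import Rotation as Ro
def cam(c,s=None):
    i=r.camera_info(c)
    if "R" in i: return i,np.array(i["R"]),np.array(i["t"])
    s=s or r.state();T=np.eye(4);T[:3,:3]=Ro.from_rotvec(s["eef_rot"]).as_matrix();T[:3,3]=s["tcp_pos"]
    M=np.linalg.inv(T@np.array(i["hand_eye"]));return i,M[:3,:3],M[:3,3]
def proj(c,X,s=None):
    i,R,t=cam(c,s);d=np.array([i["k1"],0,0,0,0.])
    return cv2.projectPoints(np.atleast_2d(X).astype(float),cv2.Rodrigues(R)[0],t,i["camera_matrix"],d)[0][:,0]
def ray(c,p,s=None):
    i,R,t=cam(c,s);u=cv2.undistortPoints(np.array([[p]],float),i["camera_matrix"],np.array([i["k1"],0,0,0,0.]))[0,0]
    return -R.T@t,R.T@np.array([u[0],u[1],1])
def onz(c,p,z,s=None):
    o,d=ray(c,p,s);return o+d*(z-o[2])/d[2]
E
python3 - <<'E'
from h import *
print("pole",onz("scene",(450,212),0),onz("side",(263,240),0))
# pole top/hose rays triangulated
def tri(p,q):
    (a,d),(b,e)=ray("scene",p),ray("side",q);A=np.c_[d,-e];k=np.linalg.lstsq(A,b-a,rcond=None)[0];return a+k[0]*d,b+k[1]*e
print("poletop",tri((470,10),(302,30)))
im=cv2.imread("pics/side0.png")[180:310,200:400];cv2.imwrite("pics/crop.png",cv2.resize(im,(800,520),interpolation=cv2.INTER_CUBIC))
E
```

```text
pole [ 0.65622599 -0.12379004  0.        ] [0.65027039 0.03878251 0.        ]
poletop (array([0.53311542, 0.0055452 , 0.51176192]), array([0.53173431, 0.0047337 , 0.49192261]))
```

View pics/crop.png

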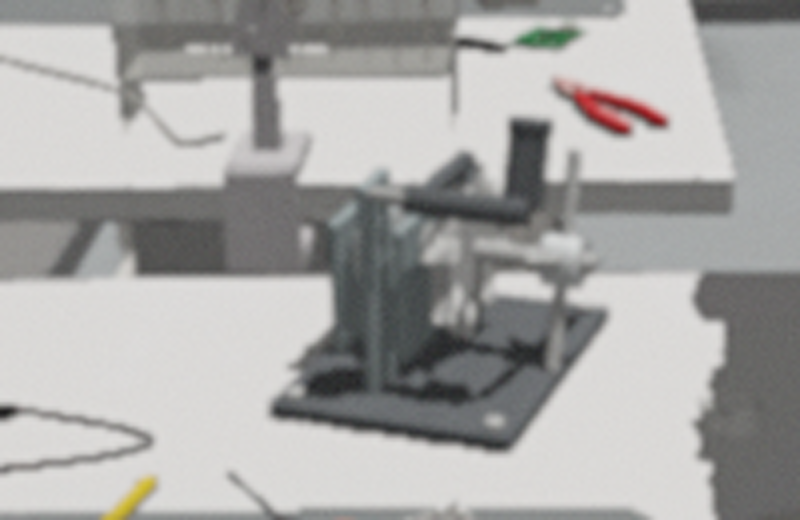

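The crop confirms the steel feeder: dark tab upright at crop (525,150), spoked hub at (565,255). The lamp post stands about 0.2 m to the right of it. I'll move closer and look again.

Emit:
jog_arm(moves=[[-0.22,-0.1,0,0,1],[-0.22,-0.1,0,0,1],[-0.22,-0.1,0,0,1],[-0.22,-0.1,0,0,1],[-0.22,-0.1,0,0,1]], newtons=40)

```text
clock: 1.42
tcp_pos: [0.2352, 0.4218, 0.4047]
eef_rot: [0.359, 3.121, 0.0]
force: [-0.2, 1.1, 0.3]
width: 0.298
grasp_force: 0.0
```

Emit:
jog_arm(moves=[[-0.22,-0.1,0,0,1],[-0.22,-0.1,0,0,1],[-0.2,-0.1,0,0,1],[0,0,0,0,1],[0,0,0,0,1]])

```text
clock: 1.83
tcp_pos: [0.3019, 0.3694, 0.4048]
eef_rot: [-0.364, -3.12, -0.0]
force: [-1.2, 0.3, -0.4]
width: 0.003
grasp_force: 0.0
```

```bash
cat > m.py <<'E'
from h import *
s=r.state();print({k:np.round(s[k],3).tolist() for k in("clock","tcp_pos","eef_rot","width","force")})
import sys
for c in sys.argv[1].split(","):
    im=r.read_camera(c)
    cv2.imwrite(f"pics/{c}_{s['clock']:.1f}.png",im[:,:,::-1])
    for n in("feeder","hub","spoke_tip","pawl_pivot","tab_top","nose_end"):
        print(c,n,[(np.round(d["position"],4).tolist(),round(d["confidence"],2)) for d in r.place_of(c,n) if d["position"][1]<.45])
E
python3 m.py scene,side,wrist; ls pics
```

```text
{'clock': 1.833, 'tcp_pos': [0.302, 0.369, 0.405], 'eef_rot': [-0.364, -3.12, -0.0], 'width': 0.003, 'force': [-1.208, 0.274, -0.395]}
scene feeder [([0.5161, 0.2134, 0.0006], 0.98)]
scene hub [([0.4537, 0.2342, 0.0657], 0.71)]
scene spoke_tip []
scene pawl_pivot [([0.5203, 0.2685, 0.1132], 0.84)]
scene tab_top [([0.4661, 0.2683, 0.15], 0.67), ([0.3683, 0.2947, -0.0004], 0.19)]
scene nose_end [([0.4986, 0.2127, 0.1125], 0.83)]
side feeder [([0.5155, 0.2131, -0.0009], 0.56)]
side hub [([0.4488, 0.2321, 0.0665], 0.87)]
side spoke_tip [([0.4433, 0.2082, 0.1224], 0.63)]
side pawl_pivot [([0.5217, 0.2695, 0.1114], 0.57)]
side tab_top [([0.4674, 0.2694, 0.1541], 0.68)]
side nose_end [([0.5024, 0.2086, 0.1162], 0.92)]
wrist feeder []
wrist hub [([0.4504, 0.2282, 0.0646], 0.82)]
wrist spoke_tip []
wrist pawl_pivot []
wrist tab_top []
wrist nose_end []
crop.png
scene0.png
scene_1.8.png
side0.png
side_1.8.png
wrist_1.8.png
```

```bash
python3 - <<'E'
from h import *
L={'f':(0,0,0),'h':(-65,0,65),'s':(-65,-23.3,121.4),'p':(-10,56,113),'t':(-62,39.9,152.9),'n':(-10,-4,113)}
D=[('f',.5152,.2142),('h',.4532,.2332),('s',.4418,.2048),('f',.5199,.2156),('s',.4450,.2085),('p',.5235,.2707),('t',.4658,.2694),('n',.5022,.2075),('f',.5161,.2134),('h',.4537,.2342),('p',.5203,.2685),('t',.4661,.2683),('n',.4986,.2127),('f',.5155,.2131),('h',.4488,.2321),('s',.4433,.2082),('p',.5217,.2695),('t',.4674,.2694),('n',.5024,.2086),('h',.4504,.2282)]
P=np.array([L[d[0]][:2] for d in D])/1e3;Q=np.array([d[1:] for d in D])
pm,qm=P.mean(0),Q.mean(0);U,S,V=np.linalg.svd((P-pm).T@(Q-qm));R=(U@V).T
t=qm-R@pm;yaw=np.arctan2(R[1,0],R[0,0]);print(t,np.degrees(yaw))
print(np.round(1e3*(Q-P@R.T-t),1).tolist())
open("h.py","a").write(f"""
yaw={yaw};F=np.array([{t[0]},{t[1]}]);FR=np.array([[np.cos(yaw),-np.sin(yaw)],[np.sin(yaw),np.cos(yaw)]])
def W(p): p=np.array(p,float)/1e3;return np.r_[FR@p[:2]+F,p[2]]
def go(x,y,z):
    # remaining tool shift (shares of 120mm) so the shut fingertip stands at feeder (x,y,z) mm
    s=r.state();M=Ro.from_rotvec(s["eef_rot"]).as_matrix()
    tip=s["tcp_pos"]+M[:,2]*.173
    loc=np.r_[FR.T@(tip[:2]-F),tip[2]]*1e3
    ty=M[:2,1];print("tip local mm",loc.round(1),"tool-y vs feeder-y deg",np.degrees(np.arctan2(ty[1],ty[0])-yaw)-90,"shift",(M.T@(W((x,y,z))-tip)/.12).round(3),"force",np.round(s["force"],1),"clock",round(s["clock"],2))
""")
import importlib,h;importlib.reload(h)
h.go(-62,0,232)
s=r.state()
im=cv2.imread("pics/scene_1.8.png")
K=[(0,0,0),(-65,0,65),(-65,-23.3,121.4),(-10,56,113),(-62,39.9,152.9),(-10,-4,113)]
out=[]
for c,(u0,v0,w,hh) in{"scene":(300,180,150,120),"side":(250,190,130,104)}.items():
    im=cv2.imread(f"pics/{c}_1.8.png")
    z=4;im=cv2.resize(im,None,fx=z,fy=z,interpolation=cv2.INTER_CUBIC)
    for p in proj(c,[h.W(k) for k in K]): cv2.circle(im,tuple(int(v*z+z/2) for v in p),4,(0,0,255),1)
    out.append(cv2.resize(im[v0*z:(v0+hh)*z,u0*z:(u0+w)*z],(400,320)))
cv2.imwrite("pics/fit.png",np.hstack(out))
E
```

```text
[0.51415059 0.21256298] -16.72628684729022
[[1.0, 1.6], [1.3, 1.9], [-3.4, -4.2], [5.7, 3.0], [-0.2, -0.5], [2.8, 1.6], [-0.5, 0.8], [-1.2, -4.1], [1.9, 0.8], [1.8, 2.9], [-0.4, -0.6], [-0.2, -0.3], [-4.8, 1.1], [1.3, 0.5], [-3.1, 0.8], [-1.9, -0.8], [1.0, 0.4], [1.1, 0.8], [-1.0, -3.0], [-1.5, -3.1]]
tip local mm [-249.4   89.5  231.7] tool-y vs feeder-y deg 3.5542735615127157 shift [-1.513 -0.842 -0.002] force [0.3 1.  0.1] clock 2.88
```

View pics/fit.png

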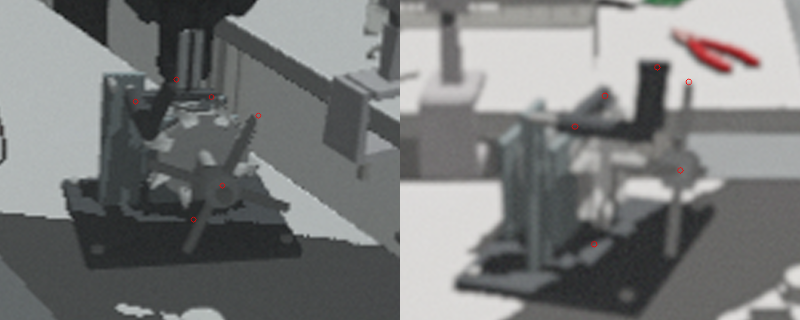

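The overlay matches the image: hub, tab, nose and spoke tip all fall within a few mm. Next I'll move to above the start of the tab push.

Emit:
jog_arm(moves=[[0,0,0,0.08,1],[-0.25,-0.15,0,0,1],[-0.25,-0.15,0,0,1],[-0.25,-0.15,0,0,1],[-0.25,-0.15,0,0,1]])

```text
clock: 3.3
tcp_pos: [0.3958, 0.2655, 0.4048]
eef_rot: [0.457, 3.108, 0.0]
force: [2.0, -0.1, 0.1]
width: 0.002
grasp_force: 0.0
```

Emit:
jog_arm(moves=[[-0.25,-0.15,0,0,1],[-0.2,-0.15,0,0,1],[0,0,0,0,1],[0,0,0,0,1],[0,0,0,0,1]])

```text
clock: 3.72
tcp_pos: [0.4364, 0.2165, 0.4046]
eef_rot: [-0.459, -3.107, 0.0]
force: [-0.2, -0.7, 0.5]
width: 0.002
grasp_force: 0.0
```

```bash
python3 -c "
from h import *
go(-62,0,137)"
```

```text
tip local mm [-75.7 -18.6 231.6] tool-y vs feeder-y deg -0.09144142406945832 shift [-0.114  0.156  0.788] force [-0.2 -0.7  0.5] clock 3.72
```

Emit:
jog_arm(moves=[[-0.11,0.15,0,0,1],[0,0,0.25,0,1],[0,0,0.25,0,1],[0,0,0.2,0,1],[0,0,0.09,0,1]])

```text
clock: 4.13
tcp_pos: [0.4526, 0.2308, 0.3069]
eef_rot: [-0.454, -3.105, 0.003]
force: [-0.4, -1.2, 0.6]
width: 0.007
grasp_force: 0.0
```

Emit:
jog_arm(moves=[[0,0.06,0,0,1],[0,0.06,0,0,1],[0,0.06,0,0,1],[0,0.06,0,0,1],[0,0.06,0,0,1]])

```text
clock: 4.55
tcp_pos: [0.4651, 0.2658, 0.311]
eef_rot: [0.457, 3.107, 0.002]
force: [-0.6, 0.3, 0.3]
width: 0.0
grasp_force: 0.1
```

```bash
python3 -c "
from h import *
go(-62,70,135)
cv2.imwrite('pics/a.png',cv2.resize(r.read_camera('scene')[160:280,280:440,::-1],(800,600),interpolation=cv2.INTER_CUBIC))"
```

```text
tip local mm [-62.   37.1 138. ] tool-y vs feeder-y deg -0.0029281891723940134 shift [-0.     0.274  0.025] force [-0.6  0.3  0.3] clock 4.55
```

View pics/a.png

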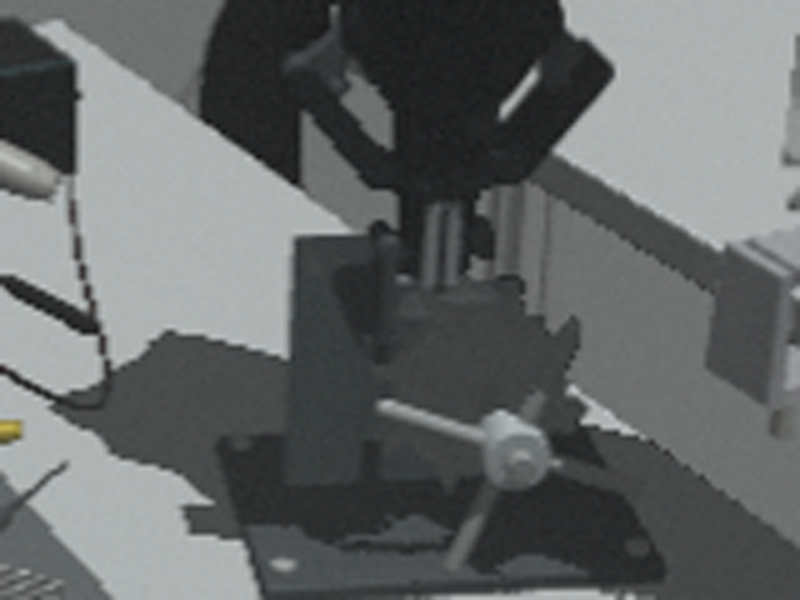

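The tab (385,245–330 in the crop) is upright against the pads and the force is about zero. I'll keep pushing.

Emit:
jog_arm(moves=[[0,0.05,0.01,0,1],[0,0.05,0.01,0,1],[0,0.05,0,0,1],[0,0.05,0,0,1],[0,0.05,0,0,1]])

```text
clock: 5.02
tcp_pos: [0.4735, 0.2937, 0.3075]
eef_rot: [-0.458, -3.108, 0.0]
force: [-0.4, 0.0, -0.4]
width: -0.002
grasp_force: 0.0
```

Emit:
jog_arm(moves=[[0,0.04,0,0,1],[0,0.03,0,0,1],[0,0,0,0,1],[0,0,0,0,1],[0,0,0,0,1]])

```text
clock: 5.43
tcp_pos: [0.4757, 0.301, 0.3075]
eef_rot: [-0.458, -3.108, 0.0]
force: [-0.1, -0.1, 0.0]
width: 0.001
grasp_force: 0.0
```

```bash
python3 -c "
from h import *
go(-62,-50,200)
a=r.read_camera('scene')[160:280,280:400,::-1]
b=r.read_camera('side')[180:300,250:370,::-1]
cv2.imwrite('pics/b.png',cv2.resize(np.hstack([a,b]),(800,400),interpolation=cv2.INTER_CUBIC))
for c in('scene','side'):
  for n in('nose_end','tab_top','spoke_tip'):
    for d in r.place_of(c,n):
      p=np.array(d['position'])
      if p[1]<.42: print(c,n,(FR.T@(p[:2]-F)*1e3).round(),p[2].round(3),d['confidence'])"
```

```text
tip local mm [-62.3  73.6 134.5] tool-y vs feeder-y deg -0.04502630127250029 shift [-0.003 -1.03  -0.546] force [-0.1 -0.1  0. ] clock 5.43
scene tab_top [-61.  97.] 0.124 0.72
scene spoke_tip [-68. -28.] 0.12 0.63
side nose_end [-9. 59.] 0.173 0.8
side tab_top [-61.  98.] 0.127 0.8
side spoke_tip [-63. -25.] 0.121 0.94
```

View pics/b.png

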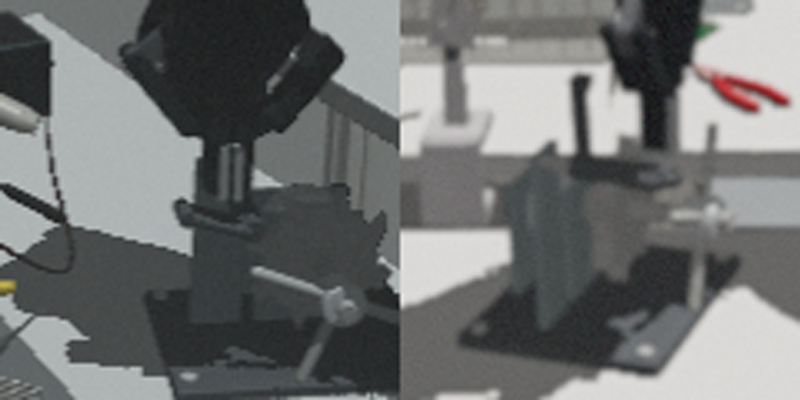

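The pawl stands lifted at its stop: tab_top (97,124) and nose (59,173) match the description, and the spoke hasn't moved. Next I'll go behind the spoke on the −y side.

Emit:
jog_arm(moves=[[0.02,0,-0.1,0,1],[0,-0.25,0,0,1],[0,-0.25,0,0,1],[0,-0.25,0,0,1],[0,-0.28,0,0,1]])

```text
clock: 6.25
tcp_pos: [0.4374, 0.1828, 0.3195]
eef_rot: [0.457, 3.108, 0.0]
force: [0.4, -1.1, -0.6]
width: -0.001
grasp_force: 0.0
```

Emit:
jog_arm(moves=[[0,-0.02,0,0,1],[0,0,0.15,0,1],[0,0,0.19,0,1],[0,0,0,0,1],[0,0,0,0,1]])

```text
clock: 6.67
tcp_pos: [0.4368, 0.1812, 0.2783]
eef_rot: [-0.458, -3.106, 0.002]
force: [-0.4, 0.8, -0.3]
width: 0.001
grasp_force: 0.0
```

```bash
python3 -c "
from h import *
go(-65,-2,105)"
```

```text
tip local mm [-65.4 -52.5 105.3] tool-y vs feeder-y deg -0.03967010694628925 shift [-0.003  0.421  0.002] force [-0.4  0.8 -0.3] clock 6.67
```

Emit:
jog_arm(moves=[[0,0.06,0,0,1],[0,0.06,0,0,1],[0,0.05,0,0,1],[0,0.05,0,0,1],[0,0.05,0,0,1]])

```text
clock: 7.08
tcp_pos: [0.4468, 0.2132, 0.2792]
eef_rot: [0.457, 3.107, 0.0]
force: [0.4, -1.3, 1.3]
width: 0.0
grasp_force: 0.8
```

Emit:
jog_arm(moves=[[0,0.04,0,0,1],[0,0.04,0,0,1],[0,0.03,0,0,1],[0,0.015,0,0,1],[0,0,0,0,1]])

```text
clock: 7.5
tcp_pos: [0.4508, 0.227, 0.2786]
eef_rot: [-0.457, -3.108, -0.0]
force: [0.6, -0.9, 0.3]
width: -0.001
grasp_force: 0.0
```

```bash
cat > sp.py <<'E'
from h import *
go(-65,-2,105)
for k in range(2):
 for c in('scene','side'):
  r.read_camera(c)
  for n in('nose_end','spoke_tip'):
    for d in r.place_of(c,n):
      p=np.array(d['position'])
      if p[1]<.42:
        q=FR.T@(p[:2]-F)*1e3;print(c,n,q.round(1),p[2].round(3),'lean',np.degrees(np.arctan2(q[1],p[2]*1e3-65)).round(1),round(d['confidence'],2))
a=r.read_camera('scene')[180:280,300:400,::-1]
b=r.read_camera('side')[190:290,270:370,::-1]
cv2.imwrite('pics/%.1f.png'%r.state()['clock'],cv2.resize(np.hstack([a,b]),(800,400),interpolation=cv2.INTER_CUBIC))
E
python3 sp.py; ls pics
```

```text
tip local mm [-64.8  -4.4 105.6] tool-y vs feeder-y deg -0.02104525393320955 shift [0.001 0.02  0.005] force [ 0.6 -0.9  0.3] clock 7.5
scene nose_end [-8.8 60.3] 0.171 lean 29.5 0.68
scene spoke_tip [-65.1  11.2] 0.126 lean 10.4 0.84
side nose_end [-7.7 60.1] 0.172 lean 29.2 0.85
side spoke_tip [-65.4  14.4] 0.124 lean 13.8 0.85
scene nose_end [-10.3  63.6] 0.171 lean 31.0 0.9
scene spoke_tip [-67.2  13.2] 0.125 lean 12.4 0.87
scene spoke_tip [-65.9   2.7] 0.066 lean 79.4 0.29
side nose_end [-8.3 59.6] 0.172 lean 29.1 0.96
side spoke_tip [-63.6  16.3] 0.123 lean 15.7 0.76
8.2.png
a.png
b.png
crop.png
fit.png
scene0.png
scene_1.8.png
side0.png
side_1.8.png
wrist_1.8.png
```

Emit:
jog_arm(moves=[[0,0.02,0,0,1],[0,0.015,0,0,1],[0,0.01,0,0,1],[0,0,0,0,1],[0,0,0,0,1]])

```text
clock: 8.62
tcp_pos: [0.4524, 0.232, 0.2787]
eef_rot: [-0.458, -3.108, -0.0]
force: [-0.5, 0.5, -1.0]
width: -0.001
grasp_force: 0.1
```

```bash
python3 sp.py; ls -t pics|head -1
```

```text
tip local mm [-64.7   0.8 105.7] tool-y vs feeder-y deg -0.028985660708428895 shift [ 0.002 -0.023  0.006] force [-0.5  0.5 -1. ] clock 8.62
scene nose_end [-8.7 65.1] 0.17 lean 31.9 0.71
scene spoke_tip [-65.7  15.5] 0.125 lean 14.5 0.92
side nose_end [-7.6 61. ] 0.173 lean 29.5 0.84
side spoke_tip [-63.6  22. ] 0.123 lean 20.7 0.73
scene nose_end [-10.7  65.3] 0.17 lean 31.8 0.98
scene nose_end [-161.6   37.5] -0.003 lean 151.0 0.25
scene spoke_tip [-64.2  17.9] 0.123 lean 17.2 0.63
side nose_end [-7.7 59.1] 0.175 lean 28.3 0.8
side spoke_tip [-63.   22.3] 0.126 lean 20.2 0.9
9.3.png
```

```bash
python3 - <<'E'
from h import *
im=r.read_camera('scene')[:,:,::-1].copy();z=8;u0,v0=320,195
big=cv2.resize(im[v0:v0+75,u0:u0+100],(800,600),interpolation=cv2.INTER_CUBIC)
for L,col in((12,(255,0,0)),(22.5,(0,255,0)),(33,(0,0,255))):
  for k in range(4):
    a=np.radians(L+90*k);pts=[(-65,q*np.sin(a),65+q*np.cos(a)) for q in(0,45,61)]
    P=[tuple(int(v) for v in ((p-(u0,v0))*z+z/2)) for p in proj('scene',[W(p) for p in pts])]
    cv2.line(big,P[1],P[2],col,1);cv2.circle(big,P[0],4,col,1)
cv2.imwrite('pics/lean.png',big)
E
```

```text
(no output)
```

View pics/lean.png

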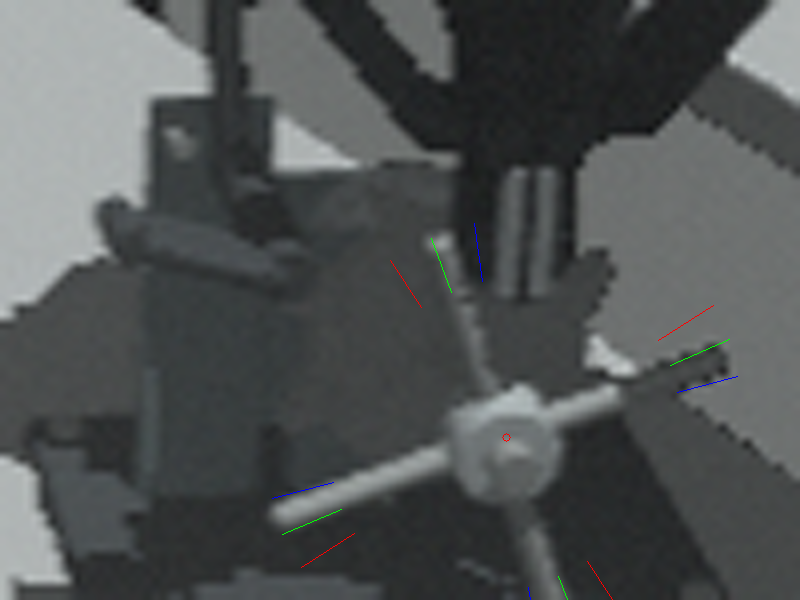

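The spokes (top tip 440,242; left 283,512; right 722,358) read a lean of about 18–19°. I'll add about 2.5 mm, then back off.

Emit:
jog_arm(moves=[[0,0.015,0,0,1],[0,0.008,0,0,1],[0,0,0,0,1],[0,0,0,0,1],[0,0,0,0,1]])

```text
clock: 9.78
tcp_pos: [0.4531, 0.2345, 0.2787]
eef_rot: [-0.458, -3.108, 0.0]
force: [-0.3, -0.8, -0.6]
width: 0.0
grasp_force: 0.2
```

```bash
python3 sp.py
python3 - <<'E'
from h import *
im=r.read_camera('scene')[:,:,::-1].copy();z=8;u0,v0=320,195
big=cv2.resize(im[v0:v0+75,u0:u0+100],(800,600),interpolation=cv2.INTER_CUBIC)
for L,col in((12,(255,0,0)),(22.5,(0,255,0)),(33,(0,0,255))):
  for k in range(4):
    a=np.radians(L+90*k);pts=[(-65,q*np.sin(a),65+q*np.cos(a)) for q in(0,45,61)]
    P=[tuple(int(v) for v in ((p-(u0,v0))*z+z/2)) for p in proj('scene',[W(p) for p in pts])]
    cv2.line(big,P[1],P[2],col,1);cv2.circle(big,P[0],4,col,1)
cv2.imwrite('pics/lean2.png',big)
E
```

```text
tip local mm [-64.8   3.4 105.7] tool-y vs feeder-y deg -0.03439579196189868 shift [ 0.002 -0.045  0.006] force [-0.3 -0.8 -0.6] clock 9.78
scene nose_end [-10.5  64.1] 0.168 lean 31.9 0.69
scene nose_end [-163.9   35.9] -0.005 lean 152.7 0.16
scene spoke_tip [-66.4  21.3] 0.123 lean 20.1 0.78
side nose_end [-5.2 58.5] 0.174 lean 28.2 0.93
side spoke_tip [-61.6  24.5] 0.123 lean 22.9 0.71
scene nose_end [-5.8 62.2] 0.17 lean 30.7 0.88
scene nose_end [ 1.8 -1.2] 0.001 lean -178.9 0.39
scene spoke_tip [-65.4  20.1] 0.122 lean 19.4 0.76
side spoke_tip [-63.7  22.5] 0.121 lean 21.8 0.87
```

View pics/lean2.png

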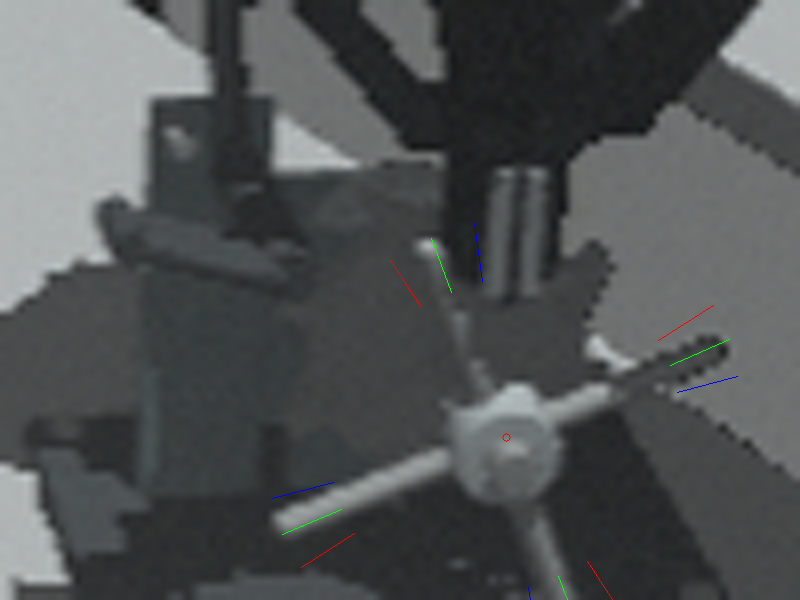

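The lean now reads about 22° (left tip 285,520, right tip 722,345, both on the green line). I'll back off and go over the top to the far side of the upright arm.

Emit:
jog_arm(moves=[[0,-0.1,0,0,1],[0,-0.1,0,0,1],[0,0,-0.3,0,1],[0,0,-0.3,0,1],[0,0,-0.25,0,1]])

```text
clock: 10.95
tcp_pos: [0.4455, 0.2101, 0.3825]
eef_rot: [-0.459, -3.108, 0.001]
force: [1.5, -0.2, 0.3]
width: -0.001
grasp_force: 0.0
```

Emit:
jog_arm(moves=[[-0.1,0.25,0,0,1],[-0.1,0.25,0,0,1],[-0.1,0.25,0,0,1],[-0.1,0.25,0,0,1],[-0.06,0,0,0,1]])

```text
clock: 11.37
tcp_pos: [0.5355, 0.3129, 0.3798]
eef_rot: [0.455, 3.108, 0.002]
force: [-0.9, -1.6, -0.3]
width: -0.003
grasp_force: 0.0
```

```bash
python3 -c "
from h import *
go(-10,98,155)"
```

```text
tip local mm [ -8.4 102.5 206.8] tool-y vs feeder-y deg 0.05174197520761936 shift [ 0.014 -0.038  0.431] force [-0.9 -1.6 -0.3] clock 11.37
```

Emit:
jog_arm(moves=[[0.01,0,0.2,0,1],[0,0,0.2,0,1],[0,-0.04,0.03,0,1],[0,-0.05,0,0,1],[0,-0.05,0,0,1]])

```text
clock: 11.78
tcp_pos: [0.5274, 0.2934, 0.3299]
eef_rot: [-0.459, -3.108, 0.0]
force: [0.0, 0.4, 0.2]
width: -0.0
grasp_force: 0.0
```

Emit:
jog_arm(moves=[[0,-0.05,0,0,1],[0,-0.05,0,0,1],[0,-0.05,0,0,1],[0,-0.05,0,0,1],[0,-0.05,0,0,1]])

```text
clock: 12.2
tcp_pos: [0.5189, 0.2653, 0.3296]
eef_rot: [0.458, 3.107, 0.001]
force: [-0.9, 0.2, 0.5]
width: -0.0
grasp_force: 0.0
```

```bash
python3 sp.py
```

```text
tip local mm [-10.5  52.  156.6] tool-y vs feeder-y deg -0.04501708753183209 shift [ 0.454 -0.45   0.43 ] force [-0.9  0.2  0.5] clock 12.2
scene nose_end [-12.1  32.4] 0.164 lean 18.2 0.83
scene nose_end [-69.1  18.9] 0.124 lean 17.8 0.29
scene spoke_tip [-63.7  20.3] 0.124 lean 18.8 0.8
side nose_end [-7.6 31.3] 0.169 lean 16.8 0.78
side nose_end [-162.1   41.6] 0.004 lean 145.6 0.45
side spoke_tip [-62.6  23.5] 0.122 lean 22.5 0.91
side spoke_tip [-10.6  28.8] 0.17 lean 15.3 0.57
scene nose_end [-10.5  32.7] 0.167 lean 17.8 0.62
scene spoke_tip [-65.5  20.8] 0.124 lean 19.5 0.61
side nose_end [-9.7 29. ] 0.171 lean 15.2 0.94
side spoke_tip [-61.9  22.6] 0.121 lean 22.1 0.74
side spoke_tip [-59.6  84.6] 0.144 lean 46.9 0.64
```

Emit:
jog_arm(moves=[[0,-0.04,0,0,1],[0,-0.04,0,0,1],[0,-0.04,0,0,1],[0,-0.04,0,0,1],[0,-0.04,0,0,1]])

```text
clock: 13.32
tcp_pos: [0.5119, 0.2423, 0.3292]
eef_rot: [0.458, 3.108, -0.0]
force: [-0.2, -0.1, -1.1]
width: -0.003
grasp_force: 0.0
```

Emit:
jog_arm(moves=[[0,0,-0.2,0,1],[0,0,-0.25,0,1],[0,0,-0.25,0,1],[0,0,-0.25,0,1],[0,0,-0.2,0,1]])

```text
clock: 13.73
tcp_pos: [0.5118, 0.2424, 0.4696]
eef_rot: [0.458, 3.106, 0.001]
force: [1.7, -0.6, -0.1]
width: -0.007
grasp_force: 0.0
```

```bash
python3 sp.py; mv pics/$(ls -t pics|head -1) pics/final.png
```

```text
tip local mm [-10.6  28.1 296.6] tool-y vs feeder-y deg -0.05826457146112318 shift [ 0.455 -0.253  1.596] force [ 1.7 -0.6 -0.1] clock 13.73
scene nose_end [-11.1  -3.8] 0.113 lean -4.5 0.8
scene spoke_tip [-67.3  19.2] 0.124 lean 18.1 0.98
scene spoke_tip [ 0.9 -2.5] 0.003 lean -177.7 0.36
side nose_end [-8.6 -8.7] 0.117 lean -9.6 0.96
side nose_end [-62.6  22.7] 0.121 lean 22.2 0.52
side spoke_tip [-62.2  23.8] 0.124 lean 21.9 0.83
scene nose_end [-63.   37.3] 0.15 lean 23.7 0.61
scene nose_end [-12.2  -3.5] 0.112 lean -4.3 0.56
scene spoke_tip [-66.9  19.8] 0.122 lean 19.1 0.8
side nose_end [-10.6 -10.8] 0.114 lean -12.3 0.8
side spoke_tip [-64.5  22. ] 0.12 lean 21.6 0.87
```

View pics/final.png

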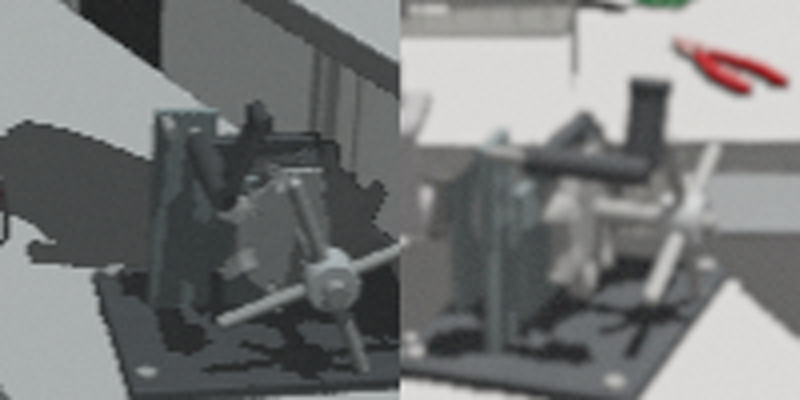

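The pawl is down: nose at z≈114 (the right-hand panel is side), and the tab is back up with the spoke leaning about 22° to +y. One numeric check against the starting pose before I hand in.

```bash
python3 - <<'E'
from h import *
for c in('scene','side'):
  for n,e in(('tab_top',(-62,39.9,152.9)),('nose_end',(-10,-4,113))):
    v=[]
    for k in range(5):
      r.read_camera(c)
      for d in r.place_of(c,n):
        p=np.array(d['position']);q=np.r_[FR.T@(p[:2]-F),p[2]]*1e3
        if np.linalg.norm(q-e)<25: v.append(q);break
    v=np.array(v);print(c,n,len(v),v.mean(0).round(1),"expect",e)
# picture-to-picture match of the tab and arm, side view at start vs now
a=cv2.imread('pics/side0.png',0);b=cv2.cvtColor(r.read_camera('side'),cv2.COLOR_RGB2GRAY)
for n,X in(('tab',(-62,39.9,152.9)),('nose',(-10,-4,113))):
  u,w=proj('side',W(X))[0].astype(int);t=a[w-6:w+9,u-9:u+10]
  R=cv2.matchTemplate(b[w-16:w+19,u-19:u+20],t,cv2.TM_CCOEFF_NORMED);_,m,_,l=cv2.minMaxLoc(R);print(n,m,"shift px",l[0]-10,l[1]-10)
E
```

```text
scene tab_top 5 [-61.4  38.5 150.4] expect (-62, 39.9, 152.9)
scene nose_end 5 [-11.6  -4.2 112.2] expect (-10, -4, 113)
side tab_top 5 [-60.6  40.9 153.4] expect (-62, 39.9, 152.9)
side nose_end 4 [ -9.2  -7.5 117.2] expect (-10, -4, 113)
tab 0.9962678551673889 shift px 0 0
nose 0.9473038911819458 shift px 0 0
```

The pawl is exactly where it was when seated at the start (0 px shift), so I'm handing in.

```bash
python3 -c "
from workcell import r
print(r.hand_in())"
```

```text
the job is handed in; nothing more can be done
None
```

I handed the job in: pawl lifted to its stop, wheel pushed back one notch (top spoke leaning about 22° towards the pawl's pivot), and pawl dropped back to its seated position; the hand-in returned no verdict.

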